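Roll a gas cylinder into its bench cradle

ROBOT

A 6-joint arm with a two-finger parallel gripper is mounted at the origin on the work surface. World frame = base frame: x ahead of the robot, y to its left, z up, the work surface at z = 0. Lengths are in m, angles in rad, forces in N, time in s.
With the tool pointing down it reaches from about 0.35 to 0.8 m from the base axis. Payload 7.3 kg.
Tool frame: the origin (TCP) lies midway between the tips of the shut fingers; the grasp point (between the pads) lies 19 mm behind it (ctrl.grip_depth is the distance from the TCP to the grasp point, in m); z points along the fingers, y is the direction in which the jaws open and shut (so a half turn about z gives the same grasp; the last joint's range is limited). The gripper opens to 85 mm and grips with 20 to 120 N. Pads are 22 mm wide; open, the fingers measure 114 mm over their backs; the gripper's body (76 mm by 85 mm) begins 54 mm behind the grasp point. The pads swing forward as they close: fully open they stand 13 mm farther back than shut.
Start: joints at [-1.364, 0.342, 1.524, -0, 1.275, -0.146], TCP at [0.181, -0.493, 0.231] pointing down, gripper open.
Joint ranges: [-2.53, 2.53], [-0.77, 2.02], [0.04, 2.7], [-1, 4.14], [0.28, 2.66], [-3.11, 3.11]. Speed limits (rad/s): [2.57, 2.57, 3.14, 3.14, 3.14, 3.14].

INTERFACE

Orientations are given as a rotation vector (axis times angle).
In Python, from workcell import ctrl, imaging, close_job gives the robot as it stands. The module is installed in compiled form; this text tells all that it offers.
- The arm moves only by the shell command python3 -m creep 'ROWS' [OPENING] [FORCE]. ROWS is JSON, a list of rows, each a list of 2 entries, a list of its own where there are three numbers: the shift along the tool's x, y, z in cm, then the turn about the tool's z in rad. A call has 1 to 10 rows; each row shifts and turns the pose as measured when the row begins, along the tool's axes as they then stand; what a row does not reach is not made up. A row lasts 1/8 s, in which the tool goes at most 62.5 mm and 10.7 degrees, less where a joint would pass 70% of its speed; a pose out of reach is approached as far as the arm can. A call is refused whole if a number of a shift passes 6.25 or a number of a turn 0.188, either way. A call with a gripper value outside its range is refused whole. OPENING is the finger opening in cm, from 0 to 8.54, set as the call begins (- or left out, the last holds). The fingers move at their own pace and stop on an object; FORCE is the grip in N (left out, the last holds). Time passes only in rows, so rows that do not move let the fingers close. It gives the time, the measured TCP pose, the force and the opening at its end, in the units of the state.
- ctrl.read_state(): the state, without advancing time (a new reading comes with each control period).
- imaging.grab_frame(name): name is "side" or "top" or "wrist"; returns a dict with "pixels" (420x560x3 uint8, blue, green, red), "depth" (420x560 float32, m along the optical axis (not along the pixel's ray), 0 where there is no reading), "fx", "fy", "cx", "cy" (pixels), "R" (3x3) and "t" (3): a world point X has camera coordinates R X + t. Camera axes: x right, y down, z forward; pixel columns grow to the right and rows downward; lengths in m; the calibration is good to about 2 mm. A picture is of the moment at which its call begins.
- close_job(): hands the job in, once; it reports no verdict.
The state is a dict: "t": time; "joint_positions": joint angles; "qvel": joint speeds; "effort": joint torques, N m; "position": TCP position; "ee_rot": TCP orientation; "wrist_force": force on the tool from outside, world axes, zero at the start; "ft_torque": the same for the moment, N m; "grip_width": finger opening in m.
Only numpy, scipy, OpenCV 4.12 (cv2) and the standard library are available. Lean on these libraries where they do the work, as an engineer would, in place of code of your own. Each camera call takes 0.05 s, during which the arm holds its last target.

TASK

Get the small green gas cylinder ready for its regulator: roll it with the fingertips, by its side, along the bench, up the ramp and into the V of the steel cradle, and push it endwise until its foot rests against the yellow end stop. Never pick it up, leave it lying still and settled in the V, and do not disturb anything else on the bench.

Things in the scene. Friction and masses are not known exactly. Their poses are not given: they have to be found in the camera images.
- cylinder: Loose sage-green gas cylinder on its side, 0.65 kg. Straight body 51 mm across, 170 mm long; then shoulder, brass valve and black handwheel, all inside the 25.5 mm radius. Origin on the axis, mid straight body. y: along the axis, flat foot at -85 mm, handwheel's outer face at +142 mm. x, z turn as it rolls (z up at first). Smooth enamel (friction about 0.4); rolls easily.
- handwheel_end (a point): Centre of the flat outer face of the cylinder's black handwheel, on the axis, 142 mm from the cylinder's origin: the place to push it endwise (a few newtons).
- cradle: Immovable cradle of folded steel sheet. Origin at bench height under the bottom line of the V. x: level, across the V, the way the cylinder rolls in; y: along the V; z up. The cylinder starts at x = -130 to -160 mm, its handwheel towards +y, up to 14 degrees out of line. Seated in the V, its axis is over x = 0, 32 mm above the bench. Ramp and V run from y = -85 to +95 mm.
- crest (a point): Middle of the crest between ramp and V, in the cradle's frame 17 mm to -x of the V's bottom and 13 mm above the bench. The ramp rises evenly to it from bench height at cradle x = -62 mm. Beyond it the V drops at 30 degrees to its bottom (3 mm high, x = 0) and rises at 30 degrees to 26 mm high at x = +40 mm, where the sheet ends in a 3 mm high screwed flange.
- stop_face (a point): Middle of the face (looking to the cradle's +y) of the yellow end stop, an upright plate 76 mm wide, 6 mm thick and 58 mm high across the -y end of the V, at cradle y = -85 mm. With the foot against it the cylinder's origin is at cradle y = 0; at the start it is 25 to 50 mm to +y of that.
- spanner: Open-ended steel spanner, 180 mm long, 8 mm thick, lying on the bench at the stop's side of the rolling lane; origin under its middle. Leave alone.
- tape_roll: Roll of blue tape lying flat, 100 mm across, 24 mm high; origin under its centre. Leave alone.
- valve_cap: Green bell-shaped valve cap with a rusty rim, 80 mm across, 128 mm high, standing to the handwheel's side of the lane; origin under its centre. Leave alone.
- regulator: Brass pressure regulator lying on its back, with a dark blue knob and two dials; 100 mm by 145 mm over all, 66 mm high; origin under the round brass body. Leave alone.
- gas_detector: Black hand-held gas detector lying flat beyond the cradle, 105 x 58 x 28 mm, with a blue screen; origin under its centre. Leave alone.
- leak_spray: White bottle with a yellow band and a red spout, 62 mm across, 190 mm high; origin under its centre. Leave alone.
- fittings_tray: Blue tray of brass fittings, 130 x 190 mm, 36 mm high; origin under its centre. Leave alone.

How it is judged:
On the way:
1. The cylinder has rolled through half a turn on its way to the V (it was not dragged or carried there) (angle between cylinder's own z axis and vertical above 2.5 rad and x of cylinder in the frame of cradle below -0.012 m).
At the end, for the whole second after the job is handed in: The cylinder lies still, settled in the V of the cradle (axis within 5 mm of the V's middle line, 28 to 36 mm high, in line within 3 degrees), with its foot within 4 mm of the yellow end stop (x of cylinder in the frame of cradle between -0.005 and 0.005 m and z of cylinder in the frame of cradle between 0.028 and 0.036 m and y of cylinder in the frame of cradle between -0.005 and 0.004 m and angle between the y axis of cylinder and the y axis of cradle, either way round below 0.05 rad and linear speed of cylinder below 0.01 m/s); the robot touches nothing.
It fails at once if The cylinder is picked up: off the bench, or well above the cradle (height (world z) of cylinder above 0.056 m or height (world z) of handwheel_end above 0.075 m or (x of cylinder in the frame of cradle below -0.085 m and height (world z) of cylinder above 0.036 m)).
It fails at once if The arm or the gripper's body, not the fingers, handles the cylinder (contact force between the arm and cylinder above 2 N).
It fails at once if Anything else loose on the bench is disturbed (moved more than 25 mm) (distance of any of spanner, tape_roll, valve_cap, regulator, gas_detector, leak_spray, fittings_tray from where it was at the start of the episode above 0.025 m).
It also fails if it takes over 56 s, if anything falls off the work surface, if the arm or the gripper's body presses on something with over 40 N, if the wrist force passes 120 N, or if a joint passes its speed limit or range.

## Working session

There is one attempt and no reset: what is moved stays moved. The work goes in short steps, Python scripts to look and compute and a shell command to move; the robot and the scene stay as the last step left them, time stands still between calls to the robot, and variables do not carry over. Pictures are saved under pics/ and viewed, and the job is handed in when it is done.

```bash
mkdir -p pics
cat > h.py <<'E'
import numpy as np, cv2
from workcell import ctrl, imaging
def px2w(f,u,v,d=None):
    if d is None: d=f["depth"][int(round(v)),int(round(u))]
    c=np.array([(u-f["cx"])/f["fx"]*d,(v-f["cy"])/f["fy"]*d,d])
    return np.array(f["R"]).T@(c-np.array(f["t"]))
def ray_z(f,u,v,z):
    R=np.array(f["R"]);t=np.array(f["t"]);o=-R.T@t
    r=R.T@np.array([(u-f["cx"])/f["fx"],(v-f["cy"])/f["fy"],1]); return o+r*(z-o[2])/r[2]
def w2px(f,X):
    c=np.array(f["R"])@np.array(X)+np.array(f["t"]); return f["cx"]+f["fx"]*c[0]/c[2],f["cy"]+f["fy"]*c[1]/c[2]
E
python3 - <<'E'
from h import *
import pickle
for n in ["top","side"]:
    f=imaging.grab_frame(n); pickle.dump(f,open(n+".pkl","wb")); cv2.imwrite(f"pics/{n}0.png",cv2.resize(f["pixels"],(784,588)))
    print(n,f["fx"],-np.array(f["R"]).T@np.array(f["t"]))
print(ctrl.read_state())
E
```

```text
top 475.91850688101835 [0.39146273 0.03464917 1.625624  ]
side 404.59630960321243 [0.42458979 0.79251525 1.01110667]
{'t': 0.1, 'joint_positions': array([-1.36395458e+00,  3.42621764e-01,  1.52487676e+00, -2.80381410e-05,
        1.27540542e+00, -1.45988238e-01]), 'qvel': array([ 0.00123428, -0.00054228, -0.00272126,  0.00175959, -0.00103575,
       -0.00198062]), 'effort': array([ 1.80642674e-03, -4.34449661e+01, -2.46490467e+01, -1.08880649e-04,
        4.66728903e-03, -1.35284903e-07]), 'position': array([ 0.18136451, -0.49231644,  0.23072731]), 'ee_rot': array([-3.09154081e+00, -5.51136493e-01,  1.04725318e-04]), 'wrist_force': array([-0.0127535 , -0.11063184,  0.44037729]), 'ft_torque': array([ 0.05609467, -0.05958475, -0.00730291]), 'grip_width': 0.08536794117119108}
```

View pics/top0.png

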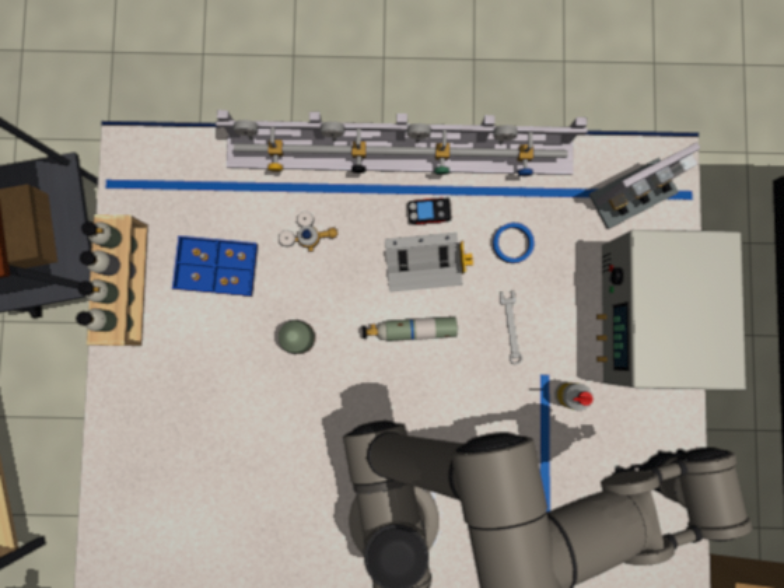

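View pics/side0.png

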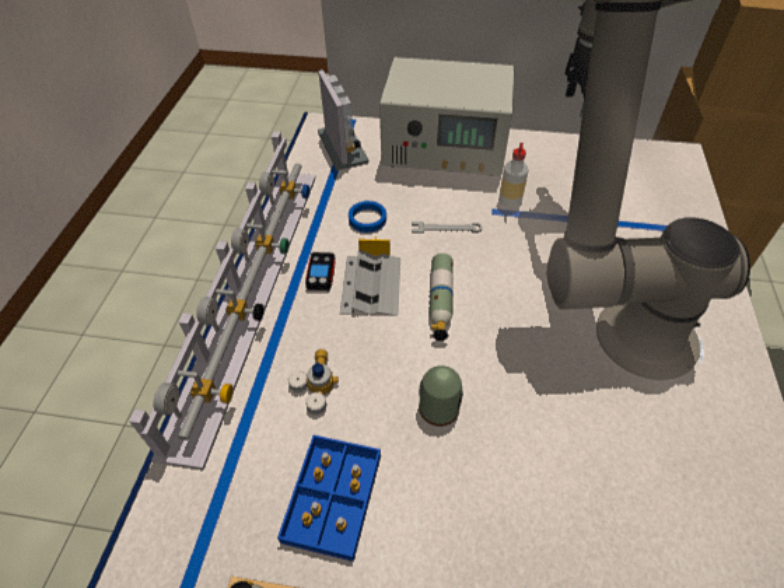

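The top view shows the cylinder at about (410,328), handwheel at (364,331). The cradle is at (424,262) and the yellow stop at (466,260). I'll enlarge this area.

Run:
```python
from h import *
import pickle
f=pickle.load(open("top.pkl","rb"))
# crop 
c=f["pixels"][160:265,240:380]; cv2.imwrite("pics/topc.png",cv2.resize(c,None,fx=5.6,fy=5.6,interpolation=cv2.INTER_CUBIC))
```

```text
(no output)
```

View pics/topc.png

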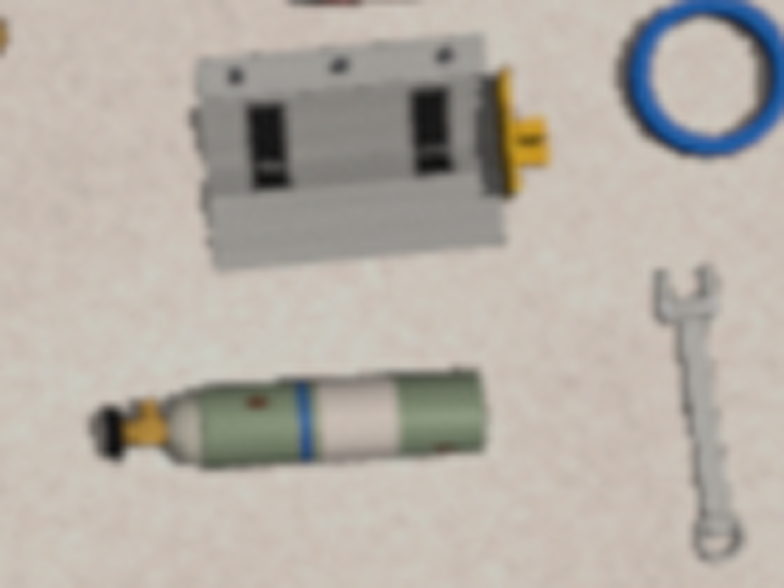

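The crop shows the cylinder body from (200,425) to (486,410), with the handwheel face at about (95,432). The ramp's foot edge runs (215,270) to (505,242), and the stop's top edge is at (505,70) to (515,195).

Run:
```python
from h import *
import pickle
f=pickle.load(open("top.pkl","rb"))
def cr(x,y): return 240+x/5.6,160+y/5.6
def p(n,x,y,z): print(n,np.round(ray_z(f,*cr(x,y),z),4), np.round(px2w(f,*cr(x,y)),4))
p("ramp foot hw",215,270,0);p("ramp foot stop",505,242,0)
p("flange hw",197,60,0.029);p("flange stop",483,36,0.029)
p("stop top a",507,70,.058);p("stop top b",515,195,.058)
# cylinder cloud
vv,uu=np.mgrid[222:246,255:330]
P=np.array([px2w(f,u,v) for u,v in zip(uu.ravel(),vv.ravel())])
m=P[:,2]>0.03; Q=P[m]; print(len(Q))
# body only
c=Q[:,:2].mean(0); U,S,V=np.linalg.svd(Q[:,:2]-c); print(c,V[0],np.ptp((Q[:,:2]-c)@V[0]),Q[:,2].max())
p("foot up",480,370,.0255);p("foot lo",486,450,.0255);p("sh up",205,383,.0255);p("sh lo",205,467,.0255);p("hw face",93,431,.0255);p("foot mid",487,410,.0255)
for n,x,y in [("spanner top",660,268),("spanner bot",718,560),("spn top right",715,265)]: p(n,x,y,.008)
```

```text
ramp foot hw [0.5428 0.0144 0.    ] [0.5425 0.0144 0.0033]
ramp foot stop [ 0.5634 -0.1633  0.    ] [ 0.5625 -0.1623  0.0083]
flange hw [0.6677 0.0279 0.029 ] [0.6723 0.0278 0.0022]
flange stop [ 0.6858 -0.1454  0.029 ] [ 0.6897 -0.1478  0.0079]
stop top a [ 0.6602 -0.1566  0.058 ] [ 0.671  -0.1643 -0.0046]
stop top b [ 0.5854 -0.1619  0.058 ] [ 0.5924 -0.1691  0.001 ]
888
[ 0.45203135 -0.04528272] [-0.08430307  0.99644016] 0.2248513877372431 1.625623999334291
foot up [ 0.483  -0.1457  0.0255] [ 0.4846 -0.1488 -0.0013]
foot lo [ 0.4351 -0.1497  0.0255] [ 4.358e-01 -1.527e-01 -2.000e-04]
sh up [0.4721 0.0195 0.0255] [ 0.4735  0.0192 -0.002 ]
sh lo [0.4218 0.0186 0.0255] [0.4217 0.0186 0.0316]
hw face [0.4421 0.0861 0.0255] [0.4428 0.0869 0.0022]
foot mid [ 0.4591 -0.1501  0.0255] [ 0.46   -0.1527  0.0036]
spanner top [ 0.5484 -0.2571  0.008 ] [ 0.5486 -0.2575  0.006 ]
spanner bot [ 0.3718 -0.2926  0.008 ] [ 0.3716 -0.2956 -0.0068]
spn top right [ 0.5509 -0.2907  0.008 ] [ 0.5513 -0.2915  0.004 ]
```

Cradle yaw is about 6.3°, with its origin near (0.615,-0.073). The cylinder's origin is near (0.452,-0.065), which is cradle x -161 mm and y +25 mm, within the stated range. Next I'll write a helper that works out tool-frame shifts, and check the neighbouring objects.

```bash
cat >> h.py <<'E'
from scipy.spatial.transform import Rotation as Ro
YAW=np.arctan2(0.11,0.994); CX=np.array([np.cos(YAW),np.sin(YAW)]); CY=np.array([-np.sin(YAW),np.cos(YAW)]); O=np.array([0.6153,-0.0727])
def cr2w(x,y): return O+x*CX+y*CY
def w2cr(p): d=np.array(p[:2])-O; return np.array([d@CX,d@CY])
def go(x,y,z,yaw=YAW):
    s=ctrl.read_state(); R=Ro.from_rotvec(s["ee_rot"]).as_matrix(); w=cr2w(x,y)
    d=R.T@(np.r_[w,z]-s["position"]); cy=np.arctan2(R[1,0],R[0,0])
    print("t",s["t"],"cr",np.round(w2cr(s["position"]),4),"z",round(s["position"][2],4),"F",np.round(s["wrist_force"],1),"tilt",np.round(R[:,2],3))
    print("shift cm (tool)",np.round(d*100,2),"turn",round(-(yaw-cy),3))
E
python3 - <<'E'
from h import *
import pickle
go(-0.222,0.025,0.24)
f=pickle.load(open("top.pkl","rb"))
for n,u,v,z in [("cap",295,337,.12),("reg tip",337,233,.03),("reg body",308,237,.05),("reg low",312,250,.03),("leak cap",585,398,.19),("tape",513,243,.024)]:
    p=ray_z(f,u/1.4,v/1.4,z);print(n,np.round(p,3),np.round(w2cr(p),3))
E
```

```text
t 0.1 cr [-0.4775 -0.3693] z 0.2307 F [-0.  -0.1  0.4] tilt [-0.     0.001 -1.   ]
shift cm (tool) [ 34.27 -32.14  -0.88] turn 0.243
cap [0.425 0.228 0.12 ] [-0.157  0.319]
reg tip [0.68  0.145 0.03 ] [0.088 0.209]
reg body [0.665 0.213 0.05 ] [0.081 0.278]
reg low [0.637 0.204 0.03 ] [0.052 0.273]
leak cap [ 0.304 -0.405  0.19 ] [-0.345 -0.296]
tape [ 0.665 -0.283  0.024] [ 0.026 -0.215]
```

```bash
python3 -m creep '[[[0,0,-2],0.12],[[0,0,-2],0.12]]' 8.54
```

```text
t: 0.35
position: [0.1811, -0.4911, 0.2691]
ee_rot: [-3.13, -0.166, 0.002]
wrist_force: [-0.1, 0.0, 0.4]
grip_width: 0.0853
```

```bash
python3 -c "
from h import *
go(-0.222,0.025,0.27)"
```

```text
t 0.35 cr [-0.4776 -0.3681] z 0.2691 F [-0.1  0.   0.4] tilt [-0.002  0.007 -1.   ]
shift cm (tool) [ 25.4  -39.41   0.19] turn -0.004
```

```bash
python3 -m creep '[[[3.2,-4.9,0],0],[[3.2,-4.9,0],0],[[3.2,-4.9,0],0],[[3.2,-4.9,0],0],[[3.2,-4.9,0],0],[[3.2,-4.9,0],0],[[3.2,-4.9,0],0],[[3,-4.9,0],0]]'; python3 -c "
from h import *
go(-0.222,0.025,0.005)"
```

```text
t: 1.35
position: [0.3973, -0.0658, 0.2707]
ee_rot: [-3.131, -0.15, 0.0]
wrist_force: [0.5, -0.5, 0.4]
grip_width: 0.0857
t 1.35 cr [-0.2159  0.0309] z 0.2707 F [ 0.5 -0.5  0.4] tilt [-0.001  0.007 -1.   ]
shift cm (tool) [-0.6   0.78 26.57] turn -0.015
```

```bash
python3 -m creep '[[[-0.6,0.4,1],-0.015],[[0,0.2,5],0],[[0,0.1,5],0],[[0,0,5],0],[[0,0,5],0]]'
python3 - <<'E'
from h import *
go(-0.222,0.025,0.005)
f=imaging.grab_frame("side"); cv2.imwrite("pics/s1.png",cv2.resize(f["pixels"][120:330,200:480],(784,588)))
E
```

```text
t: 1.98
position: [0.3947, -0.0707, 0.0575]
ee_rot: [-3.133, -0.19, -0.013]
wrist_force: [0.9, -0.3, -0.3]
grip_width: 0.0855
t 1.975 cr [-0.2191  0.0263] z 0.0575 F [ 0.9 -0.3 -0.3] tilt [ 0.008  0.003 -1.   ]
shift cm (tool) [-0.34  0.13  5.25] turn 0.011
```

View pics/s1.png

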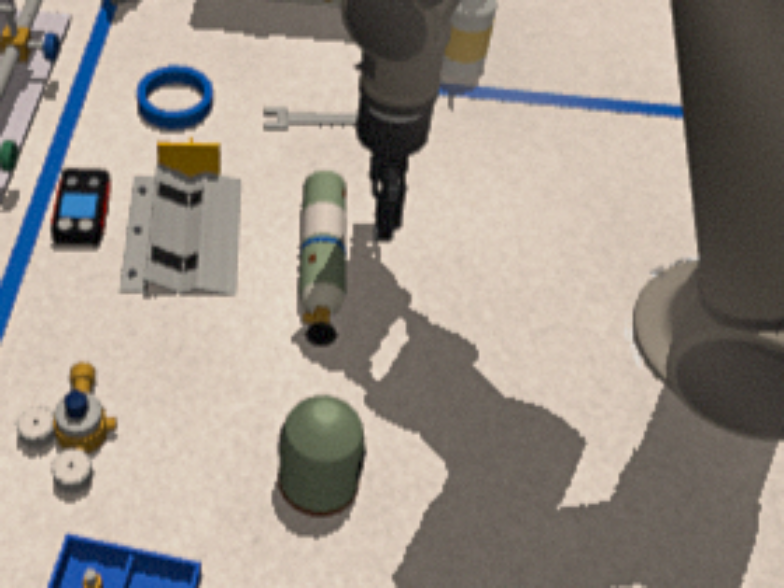

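The side view shows the fingers at (388,235) on the robot's side of the cylinder, clear of it. I'll lower them.

```bash
python3 -m creep '[[[-0.3,0,2.5],0],[[0,0,2.4],0],[[0,0,0.2],0]]'; python3 -c "
from h import *
go(-0.200,0.025,0.004)"
```

```text
t: 2.4
position: [0.386, -0.0713, 0.0002]
ee_rot: [-3.128, -0.184, 0.009]
wrist_force: [-0.1, -0.3, 0.4]
grip_width: 0.0856
t 2.4 cr [-0.2277  0.0266] z 0.0002 F [-0.1 -0.3  0.4] tilt [-0.006  0.008 -1.   ]
shift cm (tool) [ 2.77  0.18 -0.4 ] turn 0.007
```

```bash
python3 -m creep '[[[1,0.1,-0.4],0],[[0.5,0,0],0],[[0.4,0,0],0],[[0.4,0,0],0],[[0.4,0,0],0],[[0.4,0,0],0]]'
cat > look.py <<'E'
from h import *
import sys
go(-0.2,0.025,0.005)
f=imaging.grab_frame("side"); 
cv2.imwrite("pics/%s.png"%sys.argv[1],cv2.resize(f["pixels"][155:260,220:360],(784,588),interpolation=cv2.INTER_CUBIC))
E
python3 look.py s2
```

```text
t: 3.15
position: [0.421, -0.0697, 0.008]
ee_rot: [-3.13, -0.184, 0.001]
wrist_force: [-0.2, 1.2, 0.7]
grip_width: 0.0852
t 3.15 cr [-0.1928  0.0243] z 0.008 F [-0.2  1.2  0.7] tilt [-0.001  0.006 -1.   ]
shift cm (tool) [-0.72 -0.07  0.3 ] turn 0.007
```

View pics/s2.png

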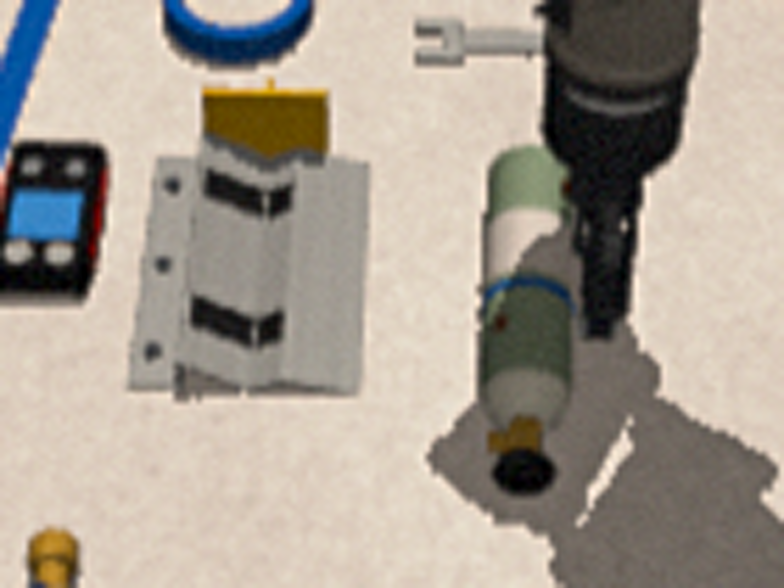

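The fingers at (600,330) are near the body, and the valve outlet now points left at (490,440), so the cylinder may have started rolling. I'll keep going.

```bash
python3 -m creep '[[[0.5,0,0.2],0],[[0.5,0,0],0],[[0.5,0,0],0],[[0.5,0,0],0],[[0.5,0,0],0]]'; python3 look.py s3
```

```text
t: 3.82
position: [0.4479, -0.0666, 0.0056]
ee_rot: [-3.13, -0.184, 0.001]
wrist_force: [0.7, 0.1, -0.1]
grip_width: 0.0851
t 3.825 cr [-0.1657  0.0245] z 0.0056 F [ 0.7  0.1 -0.1] tilt [-0.001  0.006 -1.   ]
shift cm (tool) [-3.42 -0.08  0.07] turn 0.007
```

View pics/s3.png

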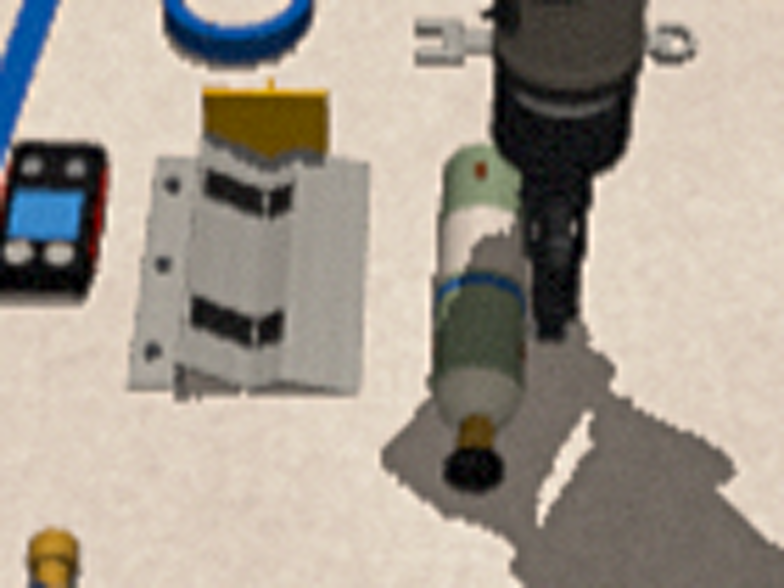

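The cylinder is rolling: the red mark is now at (480,170) and the outlet has turned under. It stays in line, with the fingers just behind it.

```bash
python3 -m creep '[[[0.5,0,0],0],[[0.5,0,0],0],[[0.5,0,0],0],[[0.5,0,0],0],[[0.5,0,0],0],[[0.5,0,0],0],[[0.5,0,0],0]]'; python3 look.py s4
```

```text
t: 4.75
position: [0.4857, -0.0623, 0.0057]
ee_rot: [-3.13, -0.184, -0.001]
wrist_force: [0.0, 0.0, 0.0]
grip_width: 0.0854
t 4.75 cr [-0.1277  0.0246] z 0.0057 F [0. 0. 0.] tilt [ 0.     0.006 -1.   ]
shift cm (tool) [-7.23 -0.09  0.07] turn 0.007
```

View pics/s4.png

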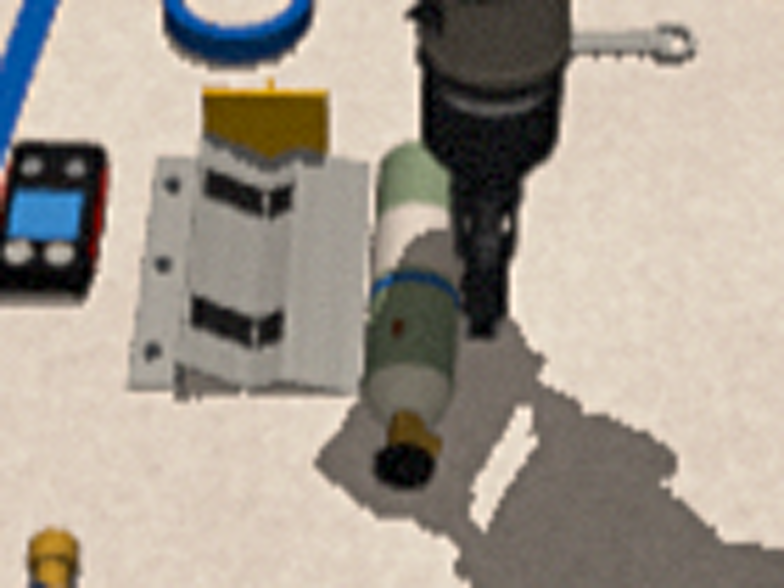

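Now the outlet points right at (430,440), about half a turn on. The cylinder lies at the ramp's foot, its body parallel to the edge. Next I'll go up the ramp.

```bash
python3 -m creep '[[[0.5,0,0],0],[[0.5,0,-0.1],0],[[0.5,0,-0.1],0],[[0.5,0,-0.1],0],[[0.5,0,-0.1],0],[[0.5,0,-0.1],0],[[0.5,0,-0.1],0],[[0.5,0,-0.1],0]]'; python3 look.py s5
```

```text
t: 5.8
position: [0.519, -0.0568, 0.0121]
ee_rot: [-3.127, -0.185, 0.031]
wrist_force: [-10.3, -2.3, 8.1]
grip_width: 0.0854
t 5.8 cr [-0.094   0.0264] z 0.0121 F [-10.3  -2.3   8.1] tilt [-0.02   0.008 -1.   ]
shift cm (tool) [-10.59   0.07   0.92] turn 0.008
```

View pics/s5.png

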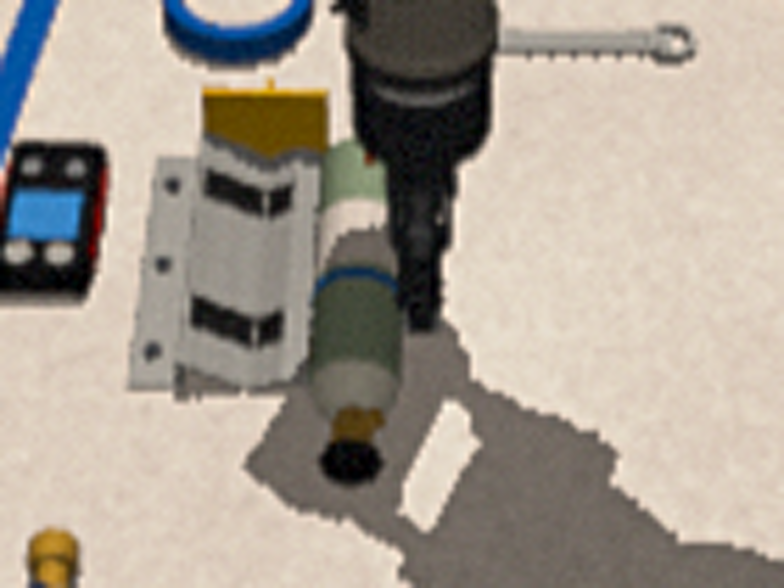

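The force on the fingers is now 10 N back and 8 N up. The open tips stand at about 25 mm, close to the axis height, so they press on its upper half. I'll back off slightly, lower them, then push on.

```bash
python3 -m creep '[[[-0.6,0,0.3],0],[[-0.2,0,0.7],0],[[0,0,0.1],0],[[0.4,0,0],0],[[0.4,0,0],0],[[0.4,0,0],0]]'; python3 look.py s6
```

```text
t: 6.6
position: [0.517, -0.0556, -0.0005]
ee_rot: [-3.123, -0.185, 0.053]
wrist_force: [-10.0, -1.8, 6.0]
grip_width: 0.0852
t 6.6 cr [-0.0958  0.0278] z -0.0005 F [-10.   -1.8   6. ] tilt [-0.035  0.01  -0.999]
shift cm (tool) [-10.43   0.19  -0.21] turn 0.008
```

View pics/s6.png

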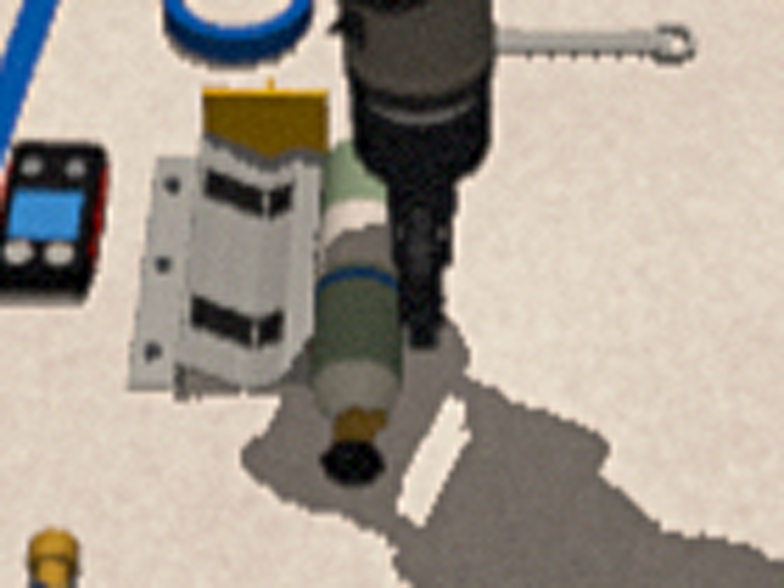

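The force is about 10 N with little progress, because friction at the fingers opposes the rolling. Each row restarts from the measured pose, so the row length limits the push. Raising the fingers while advancing follows the rising back surface, so I'll start low and push up and forward.

```bash
python3 -m creep '[[[-0.6,0,0.4],0],[[0,0,0.3],0],[[0.6,0,-0.4],0],[[0.7,0,-0.5],0],[[0.7,0,-0.5],0],[[0.7,0,-0.5],0]]'; python3 look.py s7
```

```text
t: 7.4
position: [0.5287, -0.0529, 0.009]
ee_rot: [-3.119, -0.186, 0.091]
wrist_force: [-11.6, -1.6, 7.2]
grip_width: 0.0855
t 7.4 cr [-0.0839  0.0292] z 0.009 F [-11.6  -1.6   7.2] tilt [-0.059  0.012 -0.998]
shift cm (tool) [-11.57   0.33   1.05] turn 0.01
```

View pics/s7.png

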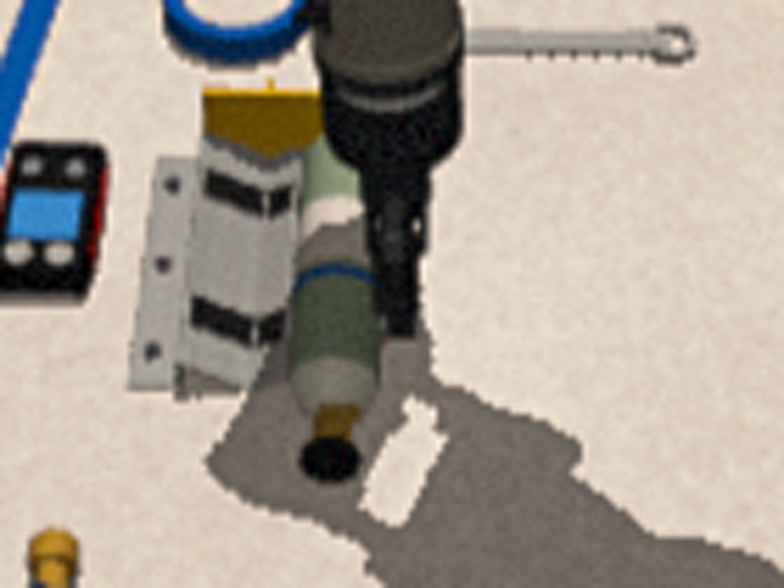

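The cylinder is partly up the ramp, with the valve at (335,415) and the body's right edge at (380,330). It is still in line. The tool has tilted 3.4° from pushing, so I'll continue briskly.

```bash
python3 -m creep '[[[0.9,0,-0.3],0],[[0.9,0,-0.4],0],[[0.9,0,-0.4],0]]'; python3 look.py s8
```

```text
t: 7.82
position: [0.5494, -0.0495, 0.0183]
ee_rot: [-3.115, -0.188, 0.118]
wrist_force: [-11.4, -2.4, 7.5]
grip_width: 0.0854
t 7.825 cr [-0.0629  0.0303] z 0.0183 F [-11.4  -2.4   7.5] tilt [-0.077  0.014 -0.997]
shift cm (tool) [-13.57   0.43   2.34] turn 0.011
```

View pics/s8.png

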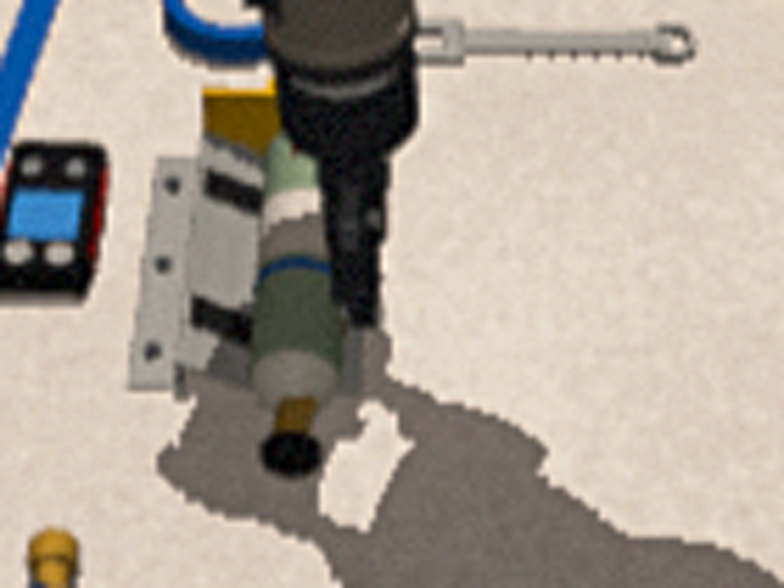

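The cylinder is at the crest, with the body's left edge at (255,330) over the V. A little more should do it.

```bash
python3 -m creep '[[[0.8,0,-0.1],0],[[0.7,0,-0.1],0]]'; python3 look.py s9
```

```text
t: 8.12
position: [0.5659, -0.0476, 0.0197]
ee_rot: [-3.116, -0.188, 0.117]
wrist_force: [-0.2, 0.8, 0.3]
grip_width: 0.0854
t 8.125 cr [-0.0464  0.0304] z 0.0197 F [-0.2  0.8  0.3] tilt [-0.076  0.014 -0.997]
shift cm (tool) [-15.22   0.42   2.59] turn 0.011
```

View pics/s9.png

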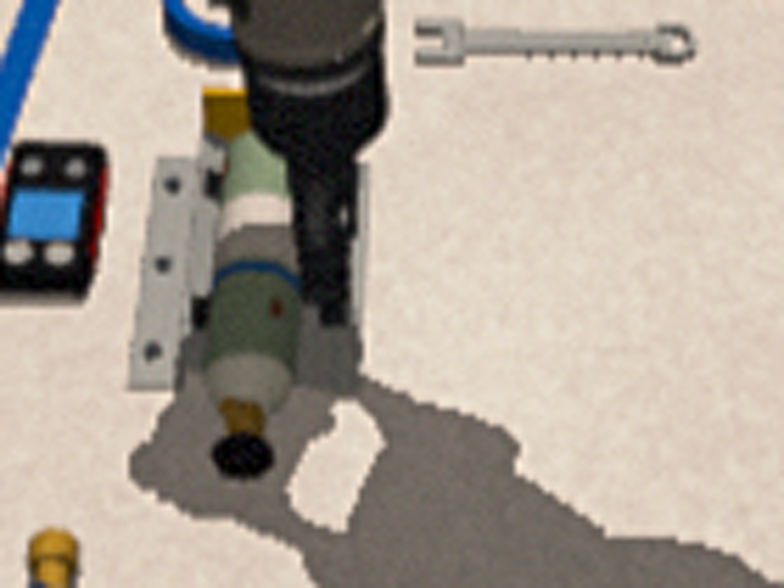

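The force is zero and the cylinder has dropped into the V, outlet now up-left at (230,405). I'll retreat, lift clear and look.

```bash
python3 -m creep '[[[-1.5,0,0],0],[[-1.5,0,-1],0],[[-1,0,-4],0],[[-0.5,0,-5],0],[[-2,-5,0],0],[[0,-5,0],0]]' 0 30
python3 - <<'E'
from h import *
go(0,0.205,0.14)
f=imaging.grab_frame("top"); cv2.imwrite("pics/t2.png",cv2.resize(f["pixels"][140:245,240:380],(784,588),interpolation=cv2.INTER_CUBIC))
E
```

```text
t: 8.93
position: [0.4983, 0.0413, 0.1321]
ee_rot: [-3.118, -0.179, 0.101]
wrist_force: [1.2, -0.7, -0.3]
grip_width: 0.0002
t 8.925 cr [-0.1037  0.1261] z 0.1321 F [ 1.2 -0.7 -0.3] tilt [-0.066  0.013 -0.998]
shift cm (tool) [10.34 -7.86 -1.29] turn 0.005
```

View pics/t2.png

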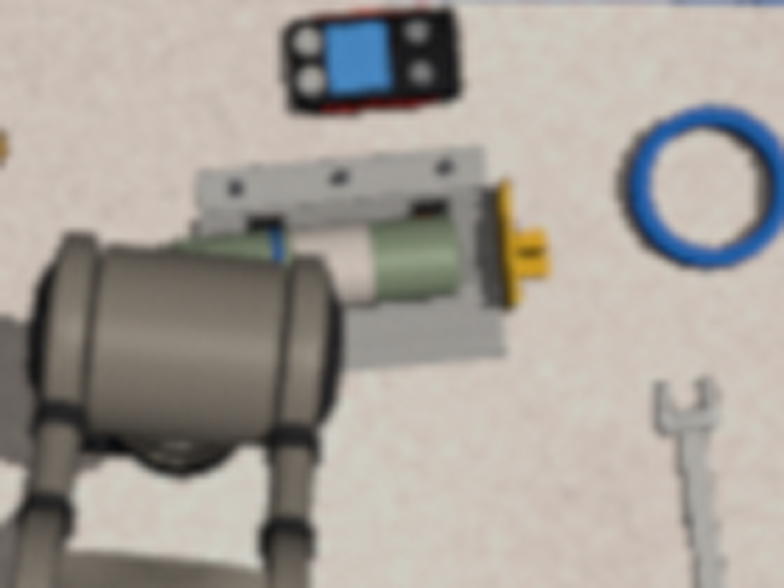

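The cylinder lies in the V, in line, with its foot at (461,258) about 45 crop pixels from the stop at (505,250). Now the endwise push, fingers shut.

```bash
python3 -m creep '[[[3.5,-2.8,0],0],[[3.5,-2.8,0],0],[[3.3,-2.8,0],0],[[0,0,0],0]]'
python3 - <<'E'
from h import *
f=imaging.grab_frame("top")
p=ray_z(f,240+461/5.6,140+258/5.6,.032); print(w2cr(p))
go(0,0.21,0.022)
f=imaging.grab_frame("side"); cv2.imwrite("pics/s10.png",cv2.resize(f["pixels"][130:340,160:440],(784,588)))
E
```

```text
t: 9.48
position: [0.5928, 0.1462, 0.132]
ee_rot: [-3.115, -0.188, 0.089]
wrist_force: [-0.3, 0.5, -0.1]
grip_width: 0.0
[-0.00411872 -0.05956745]
t 9.525 cr [0.0007 0.219 ] z 0.132 F [ 0.1 -0.4  0.2] tilt [-0.059  0.016 -0.998]
shift cm (tool) [ 0.55  1.15 10.96] turn 0.01
```

View pics/s10.png

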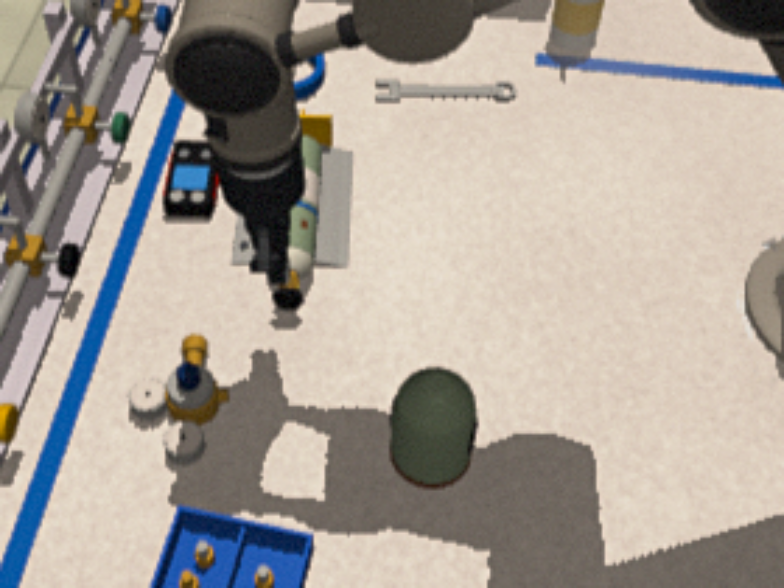

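The foot measures cradle y ≈ -60 mm, a 25 mm gap, so the handwheel face is near y = 167 mm. The fingers at (278,280) hang above, beyond the handwheel at (287,298). Clear to descend.

```bash
python3 -m creep '[[[0.3,0,4],0],[[0.2,0,4],0],[[0,0,2],0],[[0,0,0.6],0]]'; python3 look.py s11
```

```text
t: 10.07
position: [0.5888, 0.1417, 0.0265]
ee_rot: [-3.117, -0.179, 0.087]
wrist_force: [-0.1, 0.4, 0.4]
grip_width: -0.0001
t 10.075 cr [-0.0028  0.216 ] z 0.0265 F [-0.1  0.4  0.4] tilt [-0.057  0.015 -0.998]
shift cm (tool) [-19.67  19.07   2.82] turn 0.005
```

View pics/s11.png

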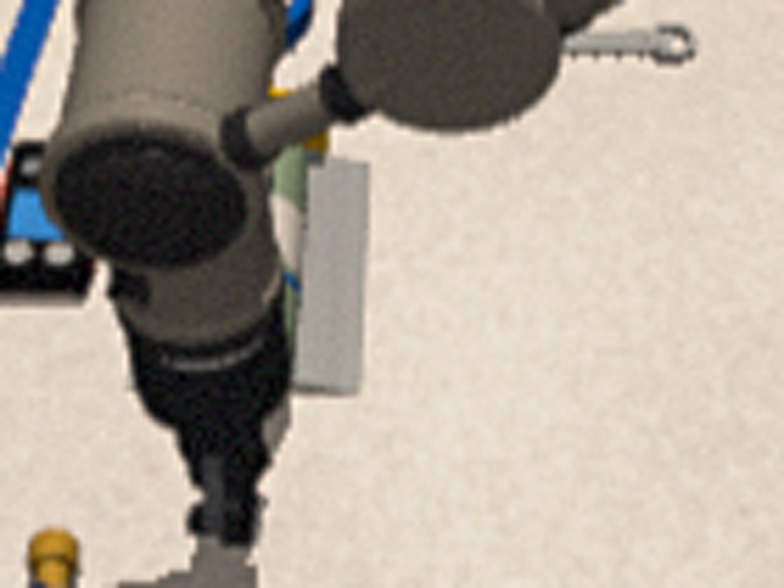

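The view is partly blocked by the arm, but the fingertips at (235,535) are down in front of the handwheel. I'll push towards the stop.

```bash
python3 -m creep '[[[0.15,0.8,0.1],0],[[0.1,0.8,0.1],0],[[0,0.5,0],0],[[0,0.4,0],0],[[0,0.4,0],0],[[0,0.4,0],0]]'; python3 -c "
from h import *
go(0,0.16,0.024)"
```

```text
t: 10.88
position: [0.5969, 0.1074, 0.0269]
ee_rot: [-3.116, -0.177, 0.079]
wrist_force: [0.7, 3.9, 0.1]
grip_width: -0.0001
t 10.875 cr [0.0015 0.1811] z 0.0269 F [0.7 3.9 0.1] tilt [-0.052  0.017 -0.999]
shift cm (tool) [-0.14  2.11  0.25] turn 0.004
```

```bash
python3 -m creep '[[[-0.1,0.4,0.1],0],[[0,0.4,0],0],[[0,0.4,0],0],[[0,0.4,0],0]]'
python3 - <<'E'
from h import *
go(0,0.16,0.024)
f=imaging.grab_frame("top"); cv2.imwrite("pics/t3.png",cv2.resize(f["pixels"][140:245,240:380],(784,588),interpolation=cv2.INTER_CUBIC))
E
```

```text
t: 11.38
position: [0.5982, 0.0916, 0.0263]
ee_rot: [-3.114, -0.179, 0.076]
wrist_force: [-0.4, 5.1, 3.0]
grip_width: -0.0
t 11.375 cr [0.0011 0.1652] z 0.0263 F [-0.4  5.1  3. ] tilt [-0.05   0.018 -0.999]
shift cm (tool) [-0.1   0.53  0.22] turn 0.005
```

View pics/t3.png

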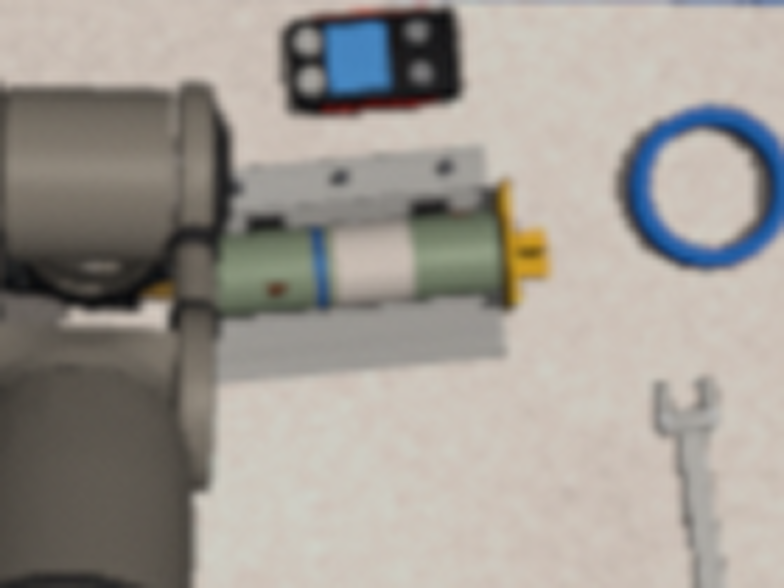

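The foot at (503,255) is almost at the stop. I'll push until it bottoms out.

```bash
python3 -m creep '[[[0,0.4,0],0],[[0,0.4,0],0]]'; python3 -m creep '[[[0,0.4,0],0],[[0,0.4,0],0]]'
python3 - <<'E'
from h import *
go(0,0.16,0.024)
f=imaging.grab_frame("top"); cv2.imwrite("pics/t4.png",cv2.resize(f["pixels"][140:245,240:380],(784,588),interpolation=cv2.INTER_CUBIC))
E
```

```text
t: 11.68
position: [0.5986, 0.0876, 0.0264]
ee_rot: [-3.107, -0.175, 0.076]
wrist_force: [-1.7, 29.5, 3.8]
grip_width: 0.0
t: 11.92
position: [0.5986, 0.088, 0.0266]
ee_rot: [-3.095, -0.175, 0.076]
wrist_force: [-1.9, 19.9, 3.2]
grip_width: 0.0
t 11.925 cr [0.0011 0.1616] z 0.0266 F [-1.9 19.9  3.2] tilt [-0.051  0.037 -0.998]
shift cm (tool) [-0.1   0.17  0.25] turn 0.004
```

View pics/t4.png

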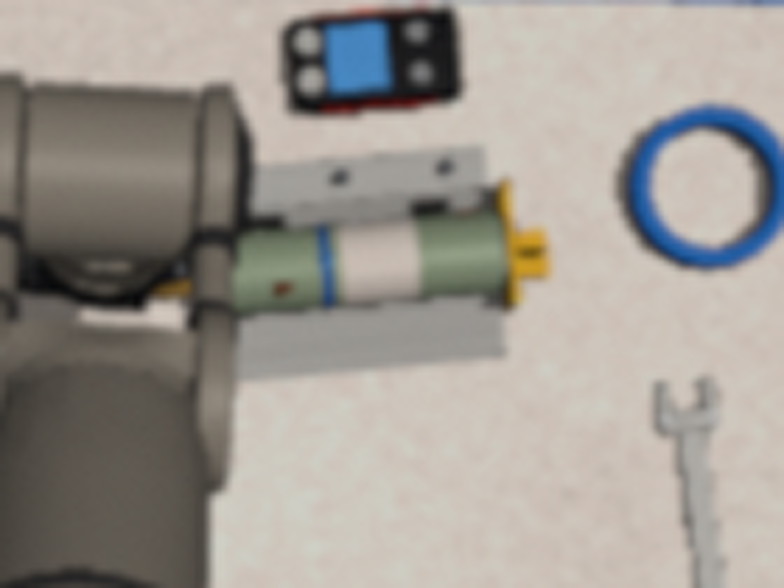

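The foot is against the stop: force rose to 20–30 N and motion stopped, and the white band moved 45 px, about 25 mm. I'll back off, lift and check.

```bash
python3 -m creep '[[[0,-0.8,0],0],[[0,-2,0],0],[[0,-1,0],0],[[0,-0.3,-3],0],[[0,0,-5],0],[[0,0,-5],0],[[-3,0,-2],0],[[-6,0,0],0],[[-6,0,0],0],[[-5,0,0],0]]'; python3 -m creep '[[[0,0,0],0],[[0,0,0],0],[[0,0,0],0],[[0,0,0],0]]'
python3 - <<'E'
from h import *
go(0,0.16,0.024)
f=imaging.grab_frame("top"); cv2.imwrite("pics/t5.png",cv2.resize(f["pixels"][140:245,240:380],(784,588),interpolation=cv2.INTER_CUBIC)); cv2.imwrite("pics/t5f.png",cv2.resize(f["pixels"],(784,588)))
f=imaging.grab_frame("side"); cv2.imwrite("pics/s12.png",cv2.resize(f["pixels"][130:340,160:440],(784,588)))
E
```

```text
t: 13.22
position: [0.3998, 0.101, 0.1906]
ee_rot: [-3.102, -0.177, 0.078]
wrist_force: [0.4, -0.2, -0.3]
grip_width: 0.0001
t: 13.72
position: [0.3994, 0.101, 0.1912]
ee_rot: [-3.103, -0.178, 0.076]
wrist_force: [-0.5, -0.1, -0.1]
grip_width: 0.0001
t 13.725 cr [-0.1955  0.1964] z 0.1912 F [-0.5 -0.1 -0.1] tilt [-0.05   0.029 -0.998]
shift cm (tool) [20.29  4.28 15.65] turn 0.005
```

View pics/t5.png

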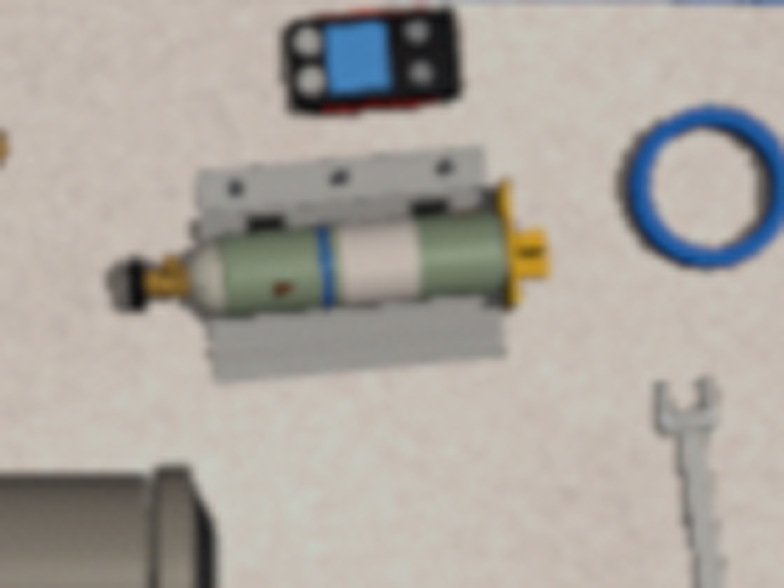

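View pics/s12.png

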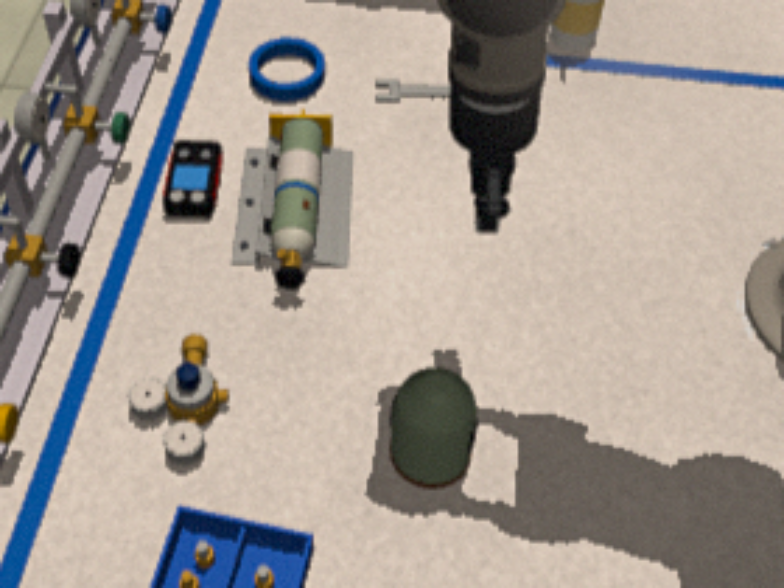

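View pics/t5f.png

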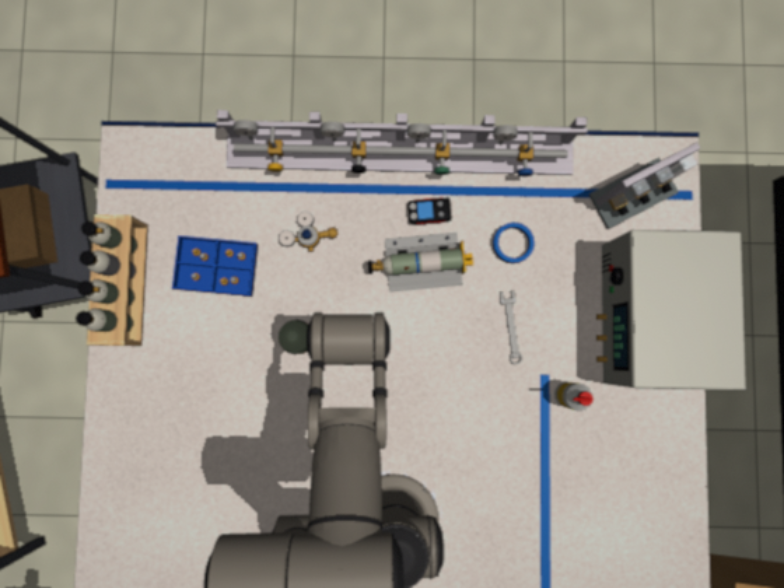

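Run:
```python
from h import *
f=imaging.grab_frame("top")
def q(x,y,z): return w2cr(ray_z(f,240+x/5.6,140+y/5.6,z))
print("foot",q(505,251,.032),"hw",q(112,285,.032),"stop",q(507,245,.058))
a=q(508,210,.032);b=q(508,292,.032);c=q(225,232,.032);d=q(225,317,.032);print((a+b)/2,(c+d)/2)
vv,uu=np.mgrid[175:200,278:330]
P=np.array([px2w(f,u,v) for u,v in zip(uu.ravel(),vv.ravel())]);C=np.array([w2cr(p) for p in P])
m=(abs(C[:,0])<.03)&(abs(C[:,1])<.07);print("top z",np.percentile(P[m,2],[50,90,98]))
k=m&(P[:,2]>.048);print("ridge x at z>48:",np.median(C[k,0]),np.polyfit(C[k,1],C[k,0],1))
g=imaging.grab_frame("top"); print("motion diff",np.abs(g["pixels"][170:205,255:335].astype(int)-f["pixels"][170:205,255:335]).max())
```

```text
foot [-0.00229075 -0.08647387] hw [-0.00134226  0.15161844] stop [-0.00222118 -0.08447279]
[-0.00242001 -0.08828297] [-0.00113878  0.08322562]
top z [0.05274071 0.05955769 0.06296265]
ridge x at z>48: -0.0009346825071279156 [-0.00755158 -0.00048659]
motion diff 4
```

The cylinder is seated: axis within 1–2 mm of the V's line, tilt under 0.5°, top at about 58 mm, foot at the stop and still. I'll hand in.

```bash
python3 -c "
from workcell import close_job
print(close_job())"
```

```text
the job is handed in; nothing more can be done
None
```

The cylinder lies still in the V with its foot against the yellow stop, and I handed the job in at about 14 s of the 56 s allowed. No verdict was reported.

I rolled it along the bench and up the ramp with the open fingertips. Then I pushed it about 25 mm endwise by the handwheel with the fingers shut, until the force rose to 20–30 N and it stopped moving.

**Last checks:**

| Check | Result |
|---|---|
| Axis from the V's middle line | 1–2 mm |
| Out of line | under 0.5° |
| Top of the cylinder (about 58 mm expected) | depth readings noisy: median 53 mm, upper ones 60–63 mm |
| Foot, cradle y (stop face at -85 mm) | -86 to -88 mm, within the camera's error |
| Motion between two pictures | none |
| Other objects on the bench | no visible movement in the last top view |
| Robot | clear of everything |

**What did not go cleanly:**
- **Ramp:** the push stuck at first at about 10 N, with the fingertips too high and friction holding the cylinder back. It went up after I lowered the fingers and pushed forward and upward.
- **Rolling:** it probably slid a little on the ramp. A mark on the body suggests about 5.3 rad of roll, against 6.3 rad for pure rolling. The half turn (about 2.8 rad) was already done at the ramp's foot; I judged that from pictures and distance rolled, not a direct angle reading.
- **Tool tilt:** the pushing left the tool tilted by about 3–4°.

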